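# Load and gauge the kimchi lid weights

### The job

Put every brown ceramic lid weight on the cart knob up into a pocket of the white press tray, fully home. When all are in, check them one at a time from the tallest to the lowest: lower the bridge gauge astride the weight until both its legs stand on the tray and its sprung foot rests on the middle of the knob, and hold it so for a second. Then hang the gauge by its handle on both prongs of the hook, with the weights still in their pockets and the chopsticks and scraper left alone.

Things in the scene. Friction and masses are not known exactly. Their poses are not given: they have to be found in the camera images.
- tray: white plastic press tray, a slab 130 (its x) x 330 (its y) x 20 mm, fixed; origin under its centre, z up. Four round pockets, 65 mm across and 8 mm deep, in a row along its y
- tray_hole0 (a point): centre of the mouth of tray pocket 0 (at y = 123 mm of the tray), level with the tray's top; pocket floor 8 mm lower
- tray_hole1 (a point): centre of the mouth of tray pocket 1 (at y = 41 mm of the tray), level with the tray's top; pocket floor 8 mm lower
- tray_hole2 (a point): centre of the mouth of tray pocket 2 (at y = -41 mm of the tray), level with the tray's top; pocket floor 8 mm lower
- tray_hole3 (a point): centre of the mouth of tray pocket 3 (at y = -123 mm of the tray), level with the tray's top; pocket floor 8 mm lower
- weight_tallest: brown ceramic lid weight, the tallest of the set of four (may be absent): a disc 60 mm across and 38 mm thick with a knob 22 mm across and 20 mm tall on top, 58 mm in all, 280 g; origin at the centre of its underside, z up through the knob
- weight_tall: brown ceramic lid weight, the second tallest of the set of four (may be absent): a disc 60 mm across and 30 mm thick with a knob 22 mm across and 20 mm tall on top, 50 mm in all, 220 g; origin at the centre of its underside, z up through the knob
- weight_low: brown ceramic lid weight, the second lowest of the set of four (may be absent): a disc 60 mm across and 22 mm thick with a knob 22 mm across and 20 mm tall on top, 42 mm in all, 165 g; origin at the centre of its underside, z up through the knob
- weight_lowest: brown ceramic lid weight, the lowest of the set of four (may be absent): a disc 60 mm across and 14 mm thick with a knob 22 mm across and 20 mm tall on top, 34 mm in all, 110 g; origin at the centre of its underside, z up through the knob
- gauge: bridge height gauge, loose, about 350 g, 156 mm tall: crossbar 112 mm along its y on two dark legs (24 x 12 mm, at y = +-50 mm, 88 mm clear between, crossbar's underside 75 mm up); above it a black handle bar 10 mm thick (x), 12 mm high, 108 mm long (y) on uprights at y = +-50 mm. Origin between the leg soles, z up. Stands on its legs at the start
- handle (a point): centre of the gauge's handle bar, 150 mm above the leg soles; the opening under the bar is 92 mm wide and 55 mm high
- foot_sole (a point): underside of the gauge's sprung foot, a steel pad 18 mm across on a rod in the middle of the crossbar; 10 mm above the leg soles at rest
- gauge_foot (a joint): how far the sprung foot is pushed up, in m, 0 at rest, 0.042 at most, about 1 to 2.5 N; with the legs on the tray, height above the tray's top = 10 mm + this. A seated weight should read 40 (tallest), 32 (tall), 24 (low) or 16 mm (lowest)
- hook: twin hook stand, fixed: an upright aluminium plate (face at x = +55 mm, 220 mm tall) with two steel prongs 8 mm thick at y = +-30 mm that run from it to its -x, 205 mm up, and turn up from x = -30 mm to tips at x = -46 mm, 16 mm above the prongs' upper side; 52 mm free between the prongs for fingers; origin on the cart top under the seat
- hook_seat (a point): midway between the prongs, level with their upper side (209 mm up), where the underside of the handle bar should rest; +x to the plate, the bar lies along y
- chopstick0: bystander: flat stainless chopstick, 220 mm along its y, 6 mm wide
- chopstick1: bystander: the other chopstick
- scraper: bystander: grey silicone scraper lying along its x
Not all that is in view belongs to the job. Leave any purple or yellow look-alike of the weight_low alone.

How it is judged:
By the outcome, as a careful person would: the job done as asked, in the order asked, and still so for the second after the job is handed in, with the robot touching nothing.
Of weight_tallest, weight_tall, weight_low, weight_lowest only 3 to 4 are there at a start; the rules pass over those that are not, and their reading is None.
At some moment in a run one of weight_tallest, weight_tall, weight_low, weight_lowest may be knocked a few centimetres aside while the robot is not near it.
It also fails if it takes over 210 s, if anything falls off the work surface, if the arm or the gripper's body presses on something with over 40 N, if the wrist force passes 120 N, or if a joint passes its speed limit or range.

### The arm

A 6-joint arm with a two-finger parallel gripper is mounted at the origin on the work surface. World frame = base frame: x ahead of the robot, y to its left, z up, the work surface at z = 0. Lengths are in m, angles in rad, forces in N, time in s.
With the tool pointing down it reaches from about 0.2 to 0.875 m from the base axis. Payload 3.4 kg.
Tool frame: the origin (TCP) lies between the finger pads; the fingertips stand 25 mm ahead of it and the grasp point (between the pads) lies 6 mm ahead of it (r.nose_length is the z of the fingertips in the tool frame, in m); z points along the fingers, y is the line along which they close (so a half turn about z gives the same grasp; the last joint's range is limited). The gripper opens to 94 mm and grips with 3 to 60 N. Pads are 16 mm wide; open, the fingers measure 119 mm over their backs; the gripper's body (75 mm by 177 mm) begins 78 mm behind the grasp point.
Start: joints at [-1.332, 0.276, 1.505, -0, 1.361, -0.121], TCP at [0.202, -0.538, 0.23] pointing down, gripper open.
Joint ranges: [-2.89, 2.89], [-0.75, 2.08], [0.22, 2.7], [-1.18, 4.32], [0.11, 2.71], [-2.7, 2.7]. Speed limits (rad/s): [2.57, 2.57, 3.14, 3.14, 3.14, 3.14].

### API

Orientations are given as a unit quaternion [w, x, y, z].
In Python, from plant import r, gripper_to, inverse_kinematics, vision, models, telemetry gives the robot as it stands. Calls block until the motion is done:
- r.move_to(position, orientation): joint-space move of the TCP to a pose.
- r.move_l(position, rot=None, vel=0.15, guard=None): straight line of the TCP; rot=None keeps the orientation; vel is the mean speed in m/s. With guard (N) it stops when the force on the tool has changed by that much, and returns True; else False.
- r.movej(angles): joint-space move.
- gripper_to(opening, f_grip=None): finger opening in m; f_grip is the grip in N (None keeps the last); returns when the fingers have stopped.
- r.hold(seconds).
- inverse_kinematics(position, orientation): joint angles nearest the present ones, or None.
- vision.snapshot(name): name is "scene" or "top"; returns the picture (420x560x3 uint8, red, green, blue); there is no depth.
- vision.get_calibration(name): a dict with "fx", "fy", "cx", "cy" (pixels), "position" and "orientation" of the camera in the world. Camera axes: x right, y down, z forward; pixel columns grow to the right and rows downward; lengths in m; the calibration is good to about 2 mm. A picture is of the moment at which its call begins. get_calibration takes no time and is no camera call.
A pose or a line that the arm cannot do raises r.PlanningError and nothing moves.
- r.sign_off(): hands the job in; it is judged then, once.
Trained networks look in the newest picture that a camera, given by its name, has taken for a name from the list of things; names that differ only in an ending like _2 or _b are one class to them, and where a whole thing is asked for, a point or a joint stands for the part that bears it (a point fixed in the world has none). Each returns a list of dicts, best first, with "score" (0 to 1); they miss things now and then, are a little off and sometimes report something else, mostly with a low value. They report only what shows in the picture. A call takes as long as a camera call. They do not tell look-alikes from the thing itself.
- models.boxes_of(thing, camera): "at" ([x, y, z] in m, in world coordinates, good to about 4 mm: the middle of the surface that is visible of it).
- models.regions_of(thing, camera): "pixels" (420x560 bool, what is visible of it).
- models.mark_of(thing, camera): "at" ([x, y, z] in m, in world coordinates, good to about 4 mm: a listed point, or the origin of a listed thing).
Readings, each from a call of its own:
- telemetry.current_t(): time.
- telemetry.current_joints(): joint angles.
- telemetry.current_dq(): joint speeds.
- telemetry.current_joint_efforts(): joint torques, N m.
- telemetry.current_ee_pos(): TCP position.
- telemetry.current_tool_rot(): TCP orientation.
- telemetry.current_wrist_force(): force on the tool from outside, world axes, zero at the start.
- telemetry.current_torque(): the same for the moment, N m.
- telemetry.current_opening(): finger opening in m.
- telemetry.current_finger_force(): force on a finger pad.
Only numpy, scipy, OpenCV 4.12 (cv2) and the standard library are available. Lean on these libraries where they do the work, as an engineer would, in place of code of your own. Each camera call takes 0.05 s, during which the arm holds its last target. There are 200 camera calls.

## Working session

There is one attempt and no reset: what is moved stays moved. The work goes in short steps, each a Python script; the robot and the scene stay as the last script left them, time stands still between calls to the robot, and variables do not carry over. Pictures are saved under pics/ and viewed, at most 14 in all, crops included, and the job is handed in when it is done.

```bash
ls; mkdir -p pics; cat > h.py <<'E'
import numpy as np, cv2
from scipy.spatial.transform import Rotation as R
from plant import r, gripper_to, inverse_kinematics, vision, models, telemetry
def snap(cam,fn=None):
    im=vision.snapshot(cam)
    if fn: cv2.imwrite('pics/'+fn,cv2.cvtColor(im,cv2.COLOR_RGB2BGR))
    return im
def cal(cam):
    c=vision.get_calibration(cam); w,x,y,z=c['orientation']
    return c,R.from_quat([x,y,z,w]).as_matrix(),np.array(c['position'])
def ray_z(cam,u,v,z):
    c,M,p=cal(cam); d=M@np.array([(u-c['cx'])/c['fx'],(v-c['cy'])/c['fy'],1.]); return p+d*(z-p[2])/d[2]
def proj(cam,P):
    c,M,p=cal(cam); q=M.T@(np.array(P)-p); return np.array([c['fx']*q[0]/q[2]+c['cx'],c['fy']*q[1]/q[2]+c['cy']])
def down(yaw):  # tool down, tool y at world angle yaw+90deg (tool x along yaw)
    M=np.array([[np.cos(yaw),np.sin(yaw),0],[np.sin(yaw),-np.cos(yaw),0],[0,0,-1]])
    q=R.from_matrix(M).as_quat(); return [q[3],q[0],q[1],q[2]]
E
python3 - <<'E'
from h import *
print(telemetry.current_ee_pos(),telemetry.current_tool_rot(),r.nose_length,telemetry.current_t())
for cam in ("scene","top"):
    snap(cam,cam+'0.png'); c=vision.get_calibration(cam); print(cam,c)
    for t in ["tray","tray_hole0","tray_hole1","tray_hole2","tray_hole3","weight_tallest","weight_tall","weight_low","weight_lowest","gauge","handle","foot_sole","hook","hook_seat","chopstick0","scraper"]:
        print(t,[(round(d['score'],2),np.round(d['at'],3).tolist()) for d in models.mark_of(t,cam)][:5])
E
```

```text
pics
[ 0.20232789 -0.5376749   0.22963797] [-8.82437605e-04  9.83858244e-01  1.78947404e-01 -5.47547288e-05] 0.025 0.0
scene {'fx': 385.93098944602883, 'fy': 385.93098944602883, 'cx': 280.3250795546446, 'cy': 212.00337201829473, 'position': array([ 1.17179646, -0.63400228,  0.74401163]), 'orientation': array([-0.44162495,  0.81004808,  0.33929746, -0.18348499])}
tray [(0.73, [0.548, -0.216, -0.002])]
tray_hole0 [(0.94, [0.522, -0.097, 0.019]), (0.81, [0.537, -0.177, 0.023]), (0.76, [0.558, -0.252, 0.018]), (0.75, [0.576, -0.337, 0.019])]
tray_hole1 [(0.94, [0.522, -0.097, 0.019]), (0.81, [0.537, -0.177, 0.023]), (0.76, [0.558, -0.252, 0.018]), (0.75, [0.576, -0.337, 0.019])]
tray_hole2 [(0.94, [0.522, -0.097, 0.019]), (0.81, [0.537, -0.177, 0.023]), (0.76, [0.558, -0.252, 0.018]), (0.75, [0.576, -0.337, 0.019])]
tray_hole3 [(0.94, [0.522, -0.097, 0.019]), (0.81, [0.537, -0.177, 0.023]), (0.76, [0.558, -0.252, 0.018]), (0.75, [0.576, -0.337, 0.019])]
weight_tallest [(0.83, [0.573, 0.067, -0.001]), (0.25, [0.573, -0.332, 0.019])]
weight_tall [(0.57, [0.664, 0.044, 0.001]), (0.56, [0.72
[... 1350 characters left out ...]
0.04, 0.005]), (0.37, [0.519, -0.097, 0.019])]
weight_low [(0.85, [0.337, 0.109, -0.001]), (0.73, [0.446, 0.045, 0.0]), (0.59, [0.342, 0.017, 0.003]), (0.58, [0.56, -0.255, 0.021])]
weight_lowest [(0.49, [0.446, 0.179, -0.002]), (0.17, [0.517, 0.419, 0.002])]
gauge [(0.84, [0.608, 0.267, 0.003]), (0.59, [0.514, 0.422, 0.211])]
handle [(0.78, [0.605, 0.265, 0.149]), (0.71, [0.447, 0.179, 0.0]), (0.62, [0.446, 0.044, -0.002])]
foot_sole []
hook [(0.81, [0.517, 0.418, -0.002]), (0.58, [0.516, 0.42, 0.211])]
hook_seat [(0.92, [0.515, 0.422, 0.21])]
chopstick0 [(0.59, [0.719, -0.224, -0.001]), (0.57, [0.699, -0.221, -0.002]), (0.24, [0.516, 0.419, 0.209])]
scraper [(0.78, [0.275, -0.32, -0.002])]
```

View pics/scene0.png

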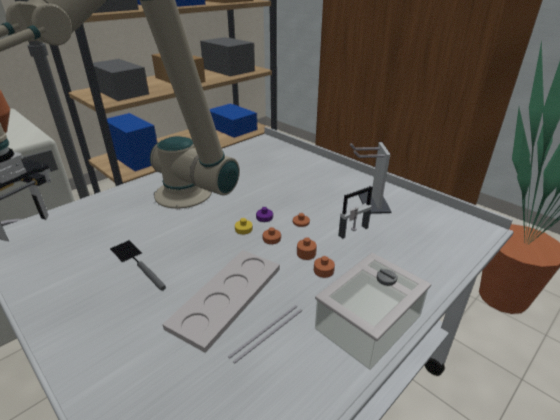

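View pics/top0.png

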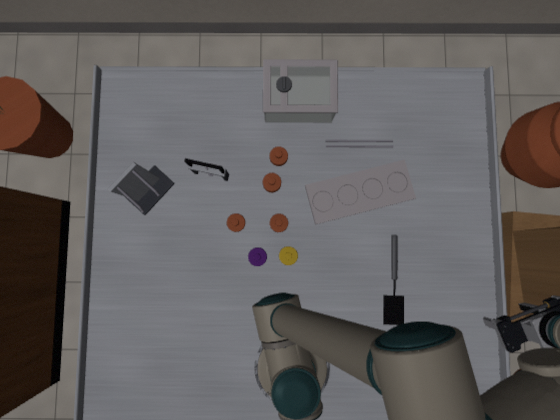

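Scene shows four brown weights at about (272,235), (301,219), (306,248) and (324,266). The yellow (243,226) and purple (264,214) ones are look-alikes. The tray is at about (225,295), the gauge at (355,212) and the hook at (375,170), with prongs pointing left. The top view agrees. Next I'll fit silhouettes in both views.

```bash
cat > fit.py <<'E'
from h import *
from scipy.optimize import minimize
def cyl(rad,z0,z1,n=32):
    a=np.linspace(0,2*np.pi,n,endpoint=False); c=np.c_[rad*np.cos(a),rad*np.sin(a)]
    return np.vstack([np.c_[c,np.full(n,z)] for z in (z0,z1)])
def box(x0,x1,y0,y1,z0,z1): return np.array([[x,y,z] for x in(x0,x1) for y in(y0,y1) for z in(z0,z1)])
HT=dict(weight_tallest=.038,weight_tall=.030,weight_low=.022,weight_lowest=.014)
M={k:[cyl(.03,0,h),cyl(.011,h,h+.02)] for k,h in HT.items()}
M['tray']=[box(-.065,.065,-.165,.165,0,.02)]
M['gauge']=[box(-.012,.012,s*.05-.006,s*.05+.006,0,.075) for s in(-1,1)]+[box(-.006,.006,-.056,.056,.075,.089)]+[box(-.005,.005,s*.05-.004,s*.05+.004,.089,.156) for s in(-1,1)]+[box(-.005,.005,-.054,.054,.144,.156)]
S=4
def render(parts,p,cam):
    c,Mc,pc=cal(cam); x,y,z,t=p; im=np.zeros((420*S,560*S),np.uint8)
    Rz=np.array([[np.cos(t),-np.sin(t),0],[np.sin(t),np.cos(t),0],[0,0,1]])
    for P in parts:
        q=(P@Rz.T+[x,y,z]-pc)@Mc
        uv=np.c_[c['fx']*q[:,0]/q[:,2]+c['cx'],c['fy']*q[:,1]/q[:,2]+c['cy']]
        uv=((uv+.5)*S-.5)
        cv2.fillConvexPoly(im,np.round(cv2.convexHull(uv.astype(np.float32))*16).astype(np.int32),255,shift=4)
    return cv2.resize(im,(560,420),interpolation=cv2.INTER_AREA)/255.
def fit(parts,masks,p0,yaw=True,z=False):
    p0=np.array(p0,float); idx=[0,1]+([2] if z else [])+([3] if yaw else [])
    def cost(d):
        p=p0.copy(); p[idx]+=d*np.where(np.array(idx)==3,.1,.01)
        return sum(np.abs(render(parts,p,c)-m).sum()/m.sum() for c,m in masks.items())
    sx=np.vstack([np.zeros(len(idx))]+[.5*e for e in np.eye(len(idx))])
    o=minimize(cost,np.zeros(len(idx)),method='Nelder-Mead',options=dict(initial_simplex=sx,xatol=.01,fatol=1e-4))
    p=p0.copy(); p[idx]+=o.x*np.where(np.array(idx)==3,.1,.01); return p,o.fun
def brown(im,cam,at,px=26):
    hsv=cv2.cvtColor(im,cv2.COLOR_RGB2HSV).astype(int); h,s,v=hsv[...,0],hsv[...,1],hsv[...,2]
    m=(((h<16)|(h>172))&(s>90)&(v>50)).astype(np.uint8)
    u=proj(cam,[at[0],at[1],.02]).round().astype(int); n,lab,st,cen=cv2.connectedComponentsWithStats(m)
    k=[i for i in range(1,n) if st[i,4]>40]
    if not k: return None
    i=min(k,key=lambda i:np.hypot(*(cen[i]-u)))
    return (lab==i).astype(float) if np.hypot(*(cen[i]-u))<px else None
E
python3 - <<'E'
from fit import *
ims={c:snap(c) for c in('scene','top')}
for k,at in dict(weight_tallest=(.575,.067),weight_tall=(.664,.042),weight_low=(.446,.043),weight_lowest=(.447,.182)).items():
    ms={c:brown(ims[c],c,at) for c in ims}
    for kk in HT:
        p,f=fit(M[kk],ms,[*at,0,0],yaw=False,z=True); print(k,kk,p.round(4)[:3],round(f,3),[int(m.sum()) for m in ms.values()])
for k,p0 in (('tray',(.549,-.216,0,.22)),('gauge',(.606,.263,0,-.2)),('gauge',(.606,.263,0,.2))):
    ms={}
    for c in ims:
        d=models.regions_of(k,c)
        if d: ms[c]=d[0]['pixels'].astype(float)
        print(k,c,d[0]['score'] if d else None, int(ms[c].sum()))
    for cs in (['scene','top'],['scene'],['top']):
        p,f=fit(M[k],{c:ms[c] for c in cs},p0,z=len(cs)>1); print(k,cs,p.round(4),round(f,3))
a=cv2.resize(ims['scene'][120:250,320:420],None,fx=4,fy=4,interpolation=cv2.INTER_CUBIC)
b=cv2.resize(ims['top'][145:225,105:240],None,fx=3,fy=3,interpolation=cv2.INTER_CUBIC)
o=np.zeros((520,800+5,3),np.uint8)[:, :800]; o[:520,:400]=a; o[:240,400:800]=b[:,:400]
b=cv2.resize(ims['top'][50:190,255:420],None,fx=2,fy=2,interpolation=cv2.INTER_CUBIC); o[240:520,400:730]=b
cv2.imwrite('pics/crop1.png',o[...,::-1])
E
```

```text
weight_tallest weight_tallest [ 0.5761  0.0659 -0.0016] 0.403 [326, 274]
weight_tallest weight_tall [0.576  0.066  0.0053] 0.256 [326, 274]
weight_tallest weight_low [0.5761 0.0651 0.0102] 0.208 [326, 274]
weight_tallest weight_lowest [0.5763 0.0651 0.0147] 0.275 [326, 274]
weight_tall weight_tallest [ 0.6628  0.0438 -0.0095] 0.558 [333, 271]
weight_tall weight_tall [ 0.6627  0.0442 -0.0013] 0.395 [333, 271]
weight_tall weight_low [0.663  0.0444 0.0056] 0.228 [333, 271]
weight_tall weight_lowest [0.6632 0.0438 0.0105] 0.189 [333, 271]
weight_low weight_tallest [ 0.4464  0.043  -0.0195] 0.796 [217, 259]
weight_low weight_tall [ 0.4471  0.0431 -0.0103] 0.618 [217, 259]
weight_low weight_low [ 0.4468  0.0423 -0.0011] 0.441 [217, 259]
weight_low weight_lowest [0.4471 0.043  0.0049] 0.259 [217, 259]
weight_lowest weight_tallest [ 0.4488  0.1806 -0.0251] 1.259 [151, 257]
weight_lowest weight_tall [ 0.4469  0.1799 -0.018 ] 1.026 [151, 257]
weight_lowest weight_low [4.478e-01 1.788e-01 4.000e-04] 0.809 [151, 257]
weight_lowest weight_lowest [4.481e-01 1.788e-01 3.000e-04] 0.545 [151, 257]
tray scene 0.64 846
tray top 0.78 4259
tray ['scene', 'top'] [-181.7764  349.6343 -330.6256 1758.9736] 2.0
tray ['scene'] [-11.4958   6.4814   0.      34.0367] 1.0
tray ['top'] [ 0.5501 -0.2171  0.      0.2575] 0.018
gauge scene 0.83 834
gauge top 0.78 492
gauge ['scene', 'top'] [ 6.077e-01  2.619e-01  2.000e-04 -2.126e-01] 0.432
gauge ['scene'] [ 0.6067  0.2632  0.     -0.2158] 0.245
gauge ['top'] [ 0.6076  0.2622  0.     -0.2033] 0.185
gauge scene 0.83 834
gauge top 0.78 492
gauge ['scene', 'top'] [ 0.6077  0.2618  0.0008 -0.2131] 0.433
gauge ['scene'] [ 0.6068  0.2632  0.     -0.2177] 0.244
gauge ['top'] [ 0.6079  0.2618  0.     -0.2082] 0.184
```

View pics/crop1.png

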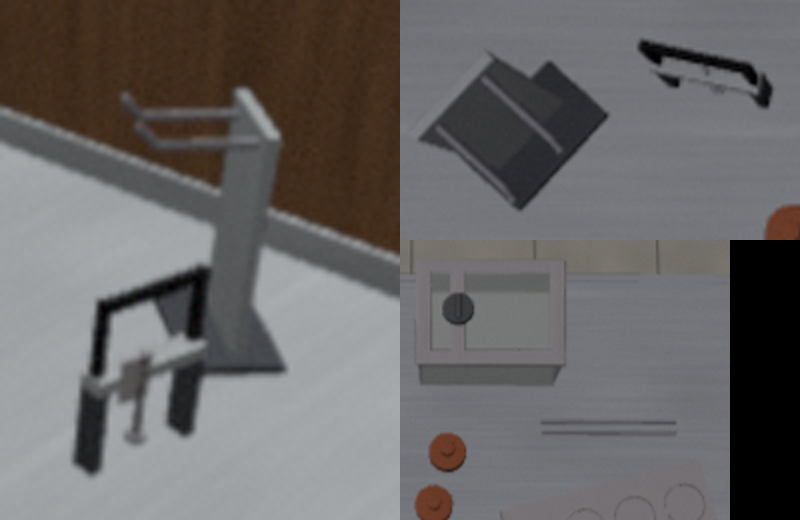

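The crop shows the hook's prongs, in the top view running from the plate at upper-left (133,171) to tips at (158,196). That puts hook +x at roughly +45° in the world frame. The gauge handle runs from (187,160) to (227,176). Next I'll refine the tray rims and the hook, then pick the first weight.

```bash
cat > task.py <<'E'
from fit import *
import json
def find_weight(k,at,px=26):
    ims={c:snap(c) for c in('scene','top')}; ms={}
    for c in ims:
        m=brown(ims[c],c,at,px)
        if m is not None: ms[c]=m
    ok={c:m for c,m in ms.items() if m.sum()>(.75*render(M[k],[*at,0,0],c).sum())}
    ms=ok or ms
    p,f=fit(M[k],ms,[*at,0,0],yaw=False); print(k,'at',p[:2].round(4),'views',list(ms),round(f,2)); return p[:2]
def go(x,y,z,yaw): r.move_to([x,y,z],down(yaw))
def pick(k,xy,yaw,bias=(0,0)):
    x,y=np.array(xy)+bias; zt=HT[k]+.003+.025
    gripper_to(.05,8); go(x,y,zt+.05,yaw+np.pi/2)
    if r.move_l([x,y,zt],vel=.08,guard=8): print('CONTACT going down',telemetry.current_ee_pos())
    gripper_to(.0,6); print('opening',telemetry.current_opening())
    gripper_to(.05); go(x,y,zt,yaw); gripper_to(.0,30)
    print('opening',round(telemetry.current_opening(),4),'force',telemetry.current_finger_force(),'t',telemetry.current_t())
    r.move_l([x,y,zt+.09],vel=.15); return zt
E
python3 - <<'E'
from task import *
ims={c:snap(c) for c in('scene','top')}
# tray rims: dark thin circles
a=np.linspace(0,2*np.pi,90,endpoint=False)
def rim(p,cs,z=.02):
    x,y,t=p; s=0
    for c in cs:
        g=cv2.GaussianBlur(cv2.cvtColor(ims[c],cv2.COLOR_RGB2GRAY).astype(np.float32),(0,0),.8); g=g-cv2.GaussianBlur(g,(0,0),5)
        for yy in(.123,.041,-.041,-.123):
            lx,ly=.0325*np.cos(a),yy+.0325*np.sin(a)
            P=np.c_[x+np.cos(t)*lx-np.sin(t)*ly,y+np.sin(t)*lx+np.cos(t)*ly,np.full(90,z)]
            cc,Mc,pc=cal(c); q=(P-pc)@Mc
            s+=cv2.remap(g,(cc['fx']*q[:,0]/q[:,2]+cc['cx']).astype(np.float32),(cc['fy']*q[:,1]/q[:,2]+cc['cy']).astype(np.float32),cv2.INTER_LINEAR).mean()
    return s
for cs in(['scene'],['top'],['scene','top']):
    best=min((minimize(lambda d:rim(np.array(d)*[.01,.01,.1],cs),[.5500*100+dx,-.2165*100+dy,ty*10],method='Nelder-Mead',options=dict(initial_simplex=[[55+dx,-21.65+dy,ty*10],[55.4+dx,-21.65+dy,ty*10],[55+dx,-21.25+dy,ty*10],[55+dx,-21.65+dy,ty*10+.3]])) for dx in(-.4,0,.4) for dy in(-.4,0,.4) for ty in(.22,.26)),key=lambda o:o.fun)
    print('tray',cs,(best.x*[.01,.01,.1]).round(4),round(best.fun,2))
# hook prongs from top view
uv=[(133.3,171),(158.3,195.7),(117.7,187.3),(144,212.7)]
P=[ray_z('top',*u,.207)[:2] for u in uv]; print(np.round(P,3)); 
for i in(0,2): d=P[i]-P[i+1]; print('hook yaw',np.arctan2(d[1],d[0]))
print('bin front',ray_z('top',300,122.5,0))
xy=find_weight('weight_lowest',(.447,.180))
zt=pick('weight_lowest',xy,.25)
ims=snap('scene','s2.png'); print(telemetry.current_t())
E
```

```text
Traceback (most recent call last):
  File "h.py", line 9, in cal
    c=vision.get_calibration(cam); w,x,y,z=c['orientation']
ValueError: time passes only in moves, steps and waits
```

```bash
sed -i 's/^def cal(cam):/import functools\n@functools.lru_cache(None)\ndef cal(cam):/' h.py
cat > m1.py <<'E'
from task import *
ims={c:snap(c) for c in('scene','top')}
a=np.linspace(0,2*np.pi,90,endpoint=False); G={}
for c in ims:
    g=cv2.GaussianBlur(cv2.cvtColor(ims[c],cv2.COLOR_RGB2GRAY).astype(np.float32),(0,0),.8); G[c]=g-cv2.GaussianBlur(g,(0,0),5)
def rim(p,cs,z=.02):
    x,y,t=p*np.array([.01,.01,.1]); s=0
    for c in cs:
        for yy in(.123,.041,-.041,-.123):
            lx,ly=.0325*np.cos(a),yy+.0325*np.sin(a)
            P=np.c_[x+np.cos(t)*lx-np.sin(t)*ly,y+np.sin(t)*lx+np.cos(t)*ly,np.full(90,z)]
            cc,Mc,pc=cal(c); q=(P-pc)@Mc
            s+=cv2.remap(G[c],(cc['fx']*q[:,0]/q[:,2]+cc['cx']).astype(np.float32),(cc['fy']*q[:,1]/q[:,2]+cc['cy']).astype(np.float32),cv2.INTER_LINEAR).mean()
    return s
for cs in(['scene'],['top'],['scene','top']):
    S0=[np.array([55+dx,-21.65+dy,ty]) for dx in(-.4,0,.4) for dy in(-.4,0,.4) for ty in(2.2,2.6)]
    best=min((minimize(rim,s,args=(cs,),method='Nelder-Mead',options=dict(initial_simplex=s+np.array([[0,0,0],[.4,0,0],[0,.4,0],[0,0,.3]]))) for s in S0),key=lambda o:o.fun)
    print('tray',cs,(best.x*[.01,.01,.1]).round(4),round(best.fun,2))
uv=[(133.3,171),(158.3,195.7),(117.7,187.3),(144,212.7)]
P=[ray_z('top',*u,.207)[:2] for u in uv]; print(np.round(P,3)); 
for i in(0,2): d=P[i]-P[i+1]; print('hook yaw',np.arctan2(d[1],d[0]))
print('bin front',ray_z('top',300,122.5,0))
xy=find_weight('weight_lowest',(.447,.180))
zt=pick('weight_lowest',xy,.25)
snap('scene','s2.png'); print(telemetry.current_t())
E
python3 m1.py
```

```text
tray ['scene'] [ 0.5511 -0.2179  0.2604] -44.07
tray ['top'] [ 0.5484 -0.216   0.2576] -18.8
tray ['scene', 'top'] [ 0.5501 -0.2172  0.2598] -59.37
[[0.574 0.439]
 [0.506 0.369]
 [0.529 0.479]
 [0.46  0.405]]
hook yaw 0.8084248121362217
hook yaw 0.8237250005648273
bin front [ 0.77995257 -0.02762914  0.        ]
weight_lowest at [0.4491 0.1793] views ['top'] 0.13
opening 0.021850356099049895
opening 0.0215 force 29.999995529651642 t 9.875
10.675
```

View pics/s2.png

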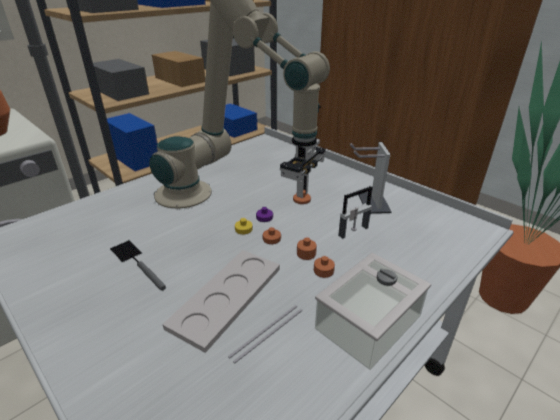

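The picture shows the lowest weight lifted in the gripper at (301,199), with everything else unchanged. Next I'll insert it.

```bash
cat >> task.py <<'E'
TR=np.array([.5501,-.2172,.2590]); HY=(.123,.041,-.041,-.123)
def hole(i):
    x,y,t=TR; return np.array([x-np.sin(t)*HY[i],y+np.cos(t)*HY[i]])
def insert(zt,i,off=(0,0),yaw=None):
    yaw=TR[2] if yaw is None else yaw; h=hole(i)+off; zs=zt+.012
    go(*h,zs+.09,yaw); r.move_l([*h,zs+.012],vel=.15)
    offs=[(0,0)]+[(q*np.cos(b),q*np.sin(b)) for q,n in((.002,6),(.004,8),(.006,12)) for b in np.arange(n)*2*np.pi/n]
    for o in offs:
        p=h+o
        r.move_l([*p,zs+.011],vel=.08)
        hit=r.move_l([*p,zs-.001],vel=.04,guard=5); z=telemetry.current_ee_pos()[2]
        print('try',np.round(o,4),hit,'dz mm',round((z-zs)*1e3,1),'F',np.round(telemetry.current_wrist_force(),1))
        if z<zs+.004: break
    else: print('NOT SEATED'); return None
    gripper_to(.05); q=telemetry.current_ee_pos(); r.move_l([q[0],q[1],zs+.07],vel=.2)
    print('t',telemetry.current_t()); return np.array(o)
E
python3 - <<'E'
from task import *
insert(.014+.028,3)
snap('scene','s3.png'); snap('top')
ms={}
for k,at in(('weight_tallest',(.576,.066)),('weight_tall',(.663,.044)),('weight_low',(.4465,.043))): find_weight(k,at)
E
```

```text
try [0 0] True dz mm 5.8 F [-0.3  0.4  1.1]
try [0.002 0.   ] True dz mm 5.5 F [-0.2  0.1  2. ]
try [0.001  0.0017] True dz mm 4.5 F [-0.1 -1.7  1.9]
try [-0.001   0.0017] True dz mm 0.2 F [ 0.9 -0.3  3. ]
t 16.475
weight_tallest at [0.5752 0.0656] views ['scene', 'top'] 0.42
weight_tall at [0.6625 0.0441] views ['scene', 'top'] 0.4
weight_low at [0.4475 0.0426] views ['scene', 'top'] 0.44
```

View pics/s3.png

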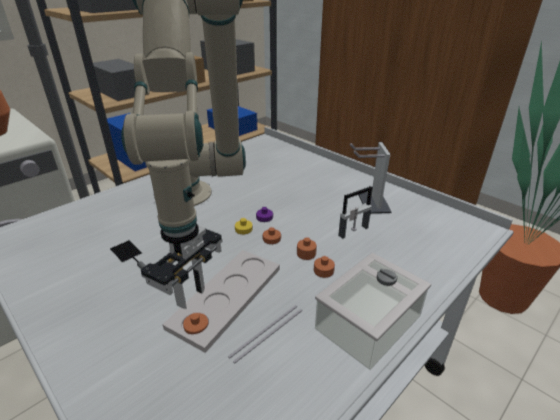

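The picture shows the lowest weight seated in pocket 3 at (195,322). It went fully down at 0.2 mm from the expected height, with a hole offset of about (-1, 1.7) mm. Next, the remaining three.

```bash
python3 - <<'E'
from task import *
off=np.array([-.001,.0017])
for k,at,i in(('weight_tallest',(.5755,.0657),2),('weight_tall',(.6627,.0441),1),('weight_low',(.447,.043),0)):
    xy=find_weight(k,at,18)
    zt=pick(k,xy,TR[2])
    if telemetry.current_opening()<.018: print('MISSED'); break
    o=insert(zt,i,off)
    if o is None: break
    off=off+o/2
snap('scene','s4.png'); snap('top','t4.png')
E
```

```text
weight_tallest at [0.5759 0.0651] views ['scene', 'top'] 0.42
opening 0.02138138628105228
opening 0.0214 force 29.998386204242706 t 22.6
try [0 0] True dz mm -0.9 F [-0.2 -0.7  0.8]
t 26.9583
weight_tall at [0.6618 0.0441] views ['scene', 'top'] 0.4
opening 0.021795606816923965
opening 0.0215 force 30.000041127204895 t 32.4083
try [0 0] True dz mm -1.0 F [ 0.6 -0.6  2.8]
t 36.55
weight_low at [0.447  0.0424] views ['scene', 'top'] 0.43
opening 0.021816624015161358
opening 0.0215 force 29.999941885471344 t 41.8917
try [0 0] True dz mm -0.9 F [-0.8 -1.3  1.8]
t 45.7167
```

View pics/s4.png

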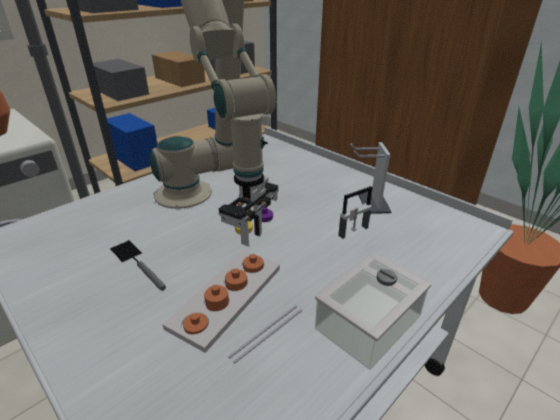

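All four weights sit in the tray at (195,322), (216,297), (235,278) and (253,262). Next I'll grasp the gauge and check the tallest weight.

```bash
cat >> task.py <<'E'
OFF=np.array([-.001,.0017])
def check(i,zc=.156,fn=None,lift=.09):
    h=hole(i)+OFF; z=zc+.020
    go(*h,z+lift,TR[2]); r.move_l([*h,z+.058],vel=.15); r.hold(.2)
    r.move_l([*h,z+.004],vel=.06,guard=9)
    if r.move_l([*h,z-.004],vel=.02,guard=9): pass
    else: print('no contact')
    r.hold(1.4); q=telemetry.current_ee_pos(); print('hole',i,'dz mm',round((q[2]-z)*1e3,2),'xy',np.round((q[:2]-h)*1e3,1),'F',np.round(telemetry.current_wrist_force(),1),'T',np.round(telemetry.current_torque(),2),'op',round(telemetry.current_opening(),4),'t',telemetry.current_t())
    if fn: snap('scene',fn)
    r.move_l([*h,z+lift],vel=.15)
E
python3 - <<'E'
from task import *
ims={c:snap(c) for c in('scene','top')}
ms={}
for c in ims:
    d=models.regions_of('gauge',c)
    if d and d[0]['score']>.4: ms[c]=d[0]['pixels'].astype(float)
for cs in ([c] for c in ms): print(cs,fit(M['gauge'],{c:ms[c] for c in cs},(.6077,.262,0,-.212)))
p,f=fit(M['gauge'],ms,(.6077,.262,0,-.212)); print(p.round(4),round(f,2))
assert abs(p[0]-.6077)<.005 and abs(p[1]-.262)<.005 and abs(p[3]+.21)<.05
yaw=p[3]+np.pi/2
go(p[0],p[1],.25,yaw)
if r.move_l([p[0],p[1],.156],vel=.12,guard=8): print('CONTACT',telemetry.current_ee_pos())
gripper_to(0,25); print(telemetry.current_opening(),telemetry.current_finger_force(),telemetry.current_wrist_force())
r.move_l([p[0],p[1],.30],vel=.15)
print(telemetry.current_wrist_force(),telemetry.current_torque(),telemetry.current_t())
go(*(hole(2)+OFF),.30,TR[2])
check(2,fn='s5.png')
E
```

```text
['scene'] (array([ 0.60595779,  0.26323433,  0.        , -0.22103083]), np.float64(0.2822846211655393))
['top'] (array([ 0.60471695,  0.25912793,  0.        , -0.22186804]), np.float64(0.1878951580632253))
[ 0.6059  0.2627  0.     -0.2289] 0.49
0.009756080555052676 24.977087080478668 [ 1.40450252 -0.39070379  0.03465053]
[ 0.36742777  0.46456856 -3.09966607] [-0.01033278 -0.06725551  0.00523734] 50.2
hole 2 dz mm 0.2 xy [ 1.6 -0.4] F [ 1.8 -1.3  5.4] T [ 0.09 -0.13  0.04] op 0.0096 t 55.6917
```

```bash
python3 -c "
import cv2
a=cv2.imread('pics/s5.png')[170:370,120:340]; cv2.imwrite('pics/s5c.png',cv2.resize(a,None,fx=3,fy=3,interpolation=cv2.INTER_CUBIC)[:600,:660])"
```

```text
(no output)
```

View pics/s5c.png

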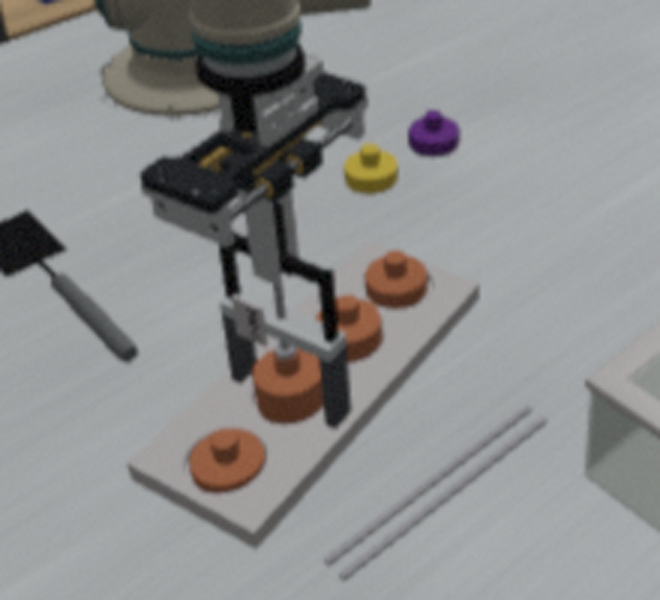

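The picture shows the gauge astride the tallest weight with its foot on the knob at (287,352) in the crop. The far leg looks close to the tray edge, so I'll check the lateral centring from this same image.

```bash
python3 - <<'E'
from task import *
d=models.regions_of('gauge','scene'); print([x['score'] for x in d]); m=d[0]['pixels'].astype(float); print(m.sum(),np.argwhere(m).mean(0))
print('foot',[(x['score'],x['at']) for x in models.mark_of('foot_sole','scene')][:2],'gauge',[(x['score'],x['at']) for x in models.mark_of('gauge','scene')][:2])
h=hole(2)+OFF; print(h)
p,f=fit(M['gauge'],{'scene':m},[*h,.02,TR[2]+np.pi/2]); t=TR[2]
dv=p[:2]-h; print(p.round(4),round(f,2),'along tray x,y mm',(dv@[np.cos(t),np.sin(t)]*1e3).round(1),(dv@[-np.sin(t),np.cos(t)]*1e3).round(1))
im=cv2.imread('pics/s5.png'); K=4; x0,y0=150,220
o=cv2.resize(im[y0:y0+150,x0:x0+200],None,fx=K,fy=K,interpolation=cv2.INTER_CUBIC)
def W(a,b,c,z): return (proj('scene',[c[0]+np.cos(t)*a-np.sin(t)*b,c[1]+np.sin(t)*a+np.cos(t)*b,z])-[x0,y0]+.5)*K
for a0,a1,b0,b1,c,z,col in [(-.065,.065,-.165,.165,TR[:2]+OFF,.02,(0,255,0))]+[(s*.05-.006,s*.05+.006,-.012,.012,h,.02,(255,0,255)) for s in(-1,1)]:
    cv2.polylines(o,[np.array([W(a0,b0,c,z),W(a1,b0,c,z),W(a1,b1,c,z),W(a0,b1,c,z)]).astype(int)],True,col,1)
cv2.imwrite('pics/s5d.png',o)
E
```

```text
[0.82]
1236.0 [278.87783172 214.85436893]
foot [(0.4, [0.5599, -0.2571, 0.0723])] gauge [(0.84, [0.5599, -0.2584, 0.0229])]
[ 0.55960068 -0.25513251]
[ 0.5607 -0.2554  0.02    1.8226] 0.29 along tray x,y mm 1.0 -0.5
```

View pics/s5d.png

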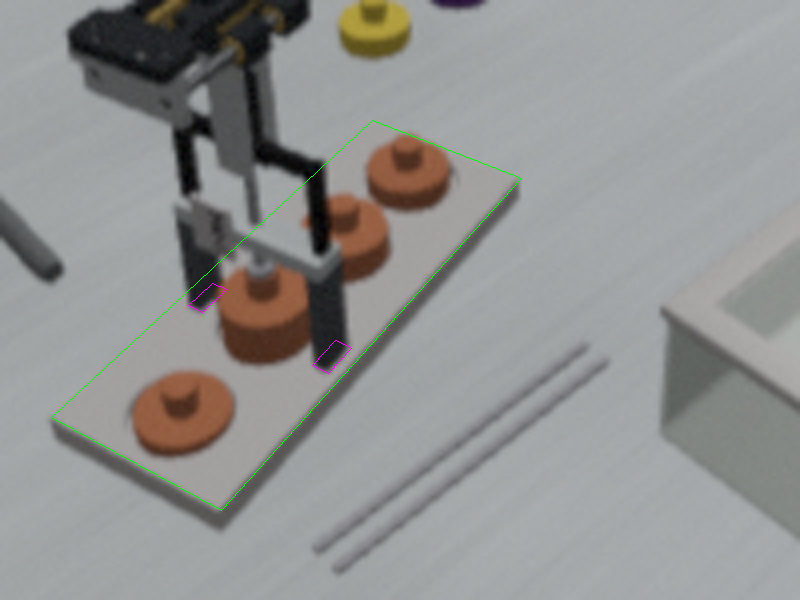

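The overlay shows the legs within the tray edges and the foot on the knob centre, within about 1 mm. I'll check the other three in order, and confirm the lowest weight's fit first.

```bash
python3 - <<'E'
from task import *
im=cv2.cvtColor(cv2.imread('pics/s5.png'),cv2.COLOR_BGR2RGB)
it=snap('top','t6.png')
for k,i in(('weight_tall',1),('weight_low',0),('weight_lowest',3)):
    h=hole(i)+OFF
    for c,I in(('scene',im),('top',it)):
        m=brown(I,c,h,10)
        if m is None: print(k,c,None); continue
        p,f=fit(M[k],{c:m},[*h,.012,0],yaw=False); print(k,c,((p[:2]-h)*1e3).round(1),round(f,2))
check(1); check(0)
snap('scene','s6.png')
E
```

```text
weight_tall scene None
weight_tall top [1.  0.3] 0.14
weight_low scene [-2.6 -4.2] 0.58
weight_low top [-2.2 -2.1] 0.13
weight_lowest scene [-3.8  2.5] 0.24
weight_lowest top None
hole 1 dz mm 0.07 xy [ 1.4 -0.3] F [ 1.7 -0.1  4.8] T [-0.01 -0.09  0.02] op 0.01 t 60.4583
hole 0 dz mm 0.03 xy [ 0.7 -0.2] F [0.7 0.1 5.4] T [-0.07  0.07  0.01] op 0.0097 t 64.9833
```

```bash
python3 -c "
import cv2,numpy as np
a=cv2.imread('pics/s6.png')[220:370,150:350]; b=cv2.imread('pics/t6.png')[130:240,290:430]
o=np.zeros((600,800,3),np.uint8);o[:450,:600]=cv2.resize(a,None,fx=3,fy=3,interpolation=2); o[:,:]=cv2.resize(a,(800,600),interpolation=2); o[:220,:280]=cv2.resize(b,None,fx=2,fy=2,interpolation=2)
cv2.imwrite('pics/s6c.png',o)"
```

```text
(no output)
```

View pics/s6c.png

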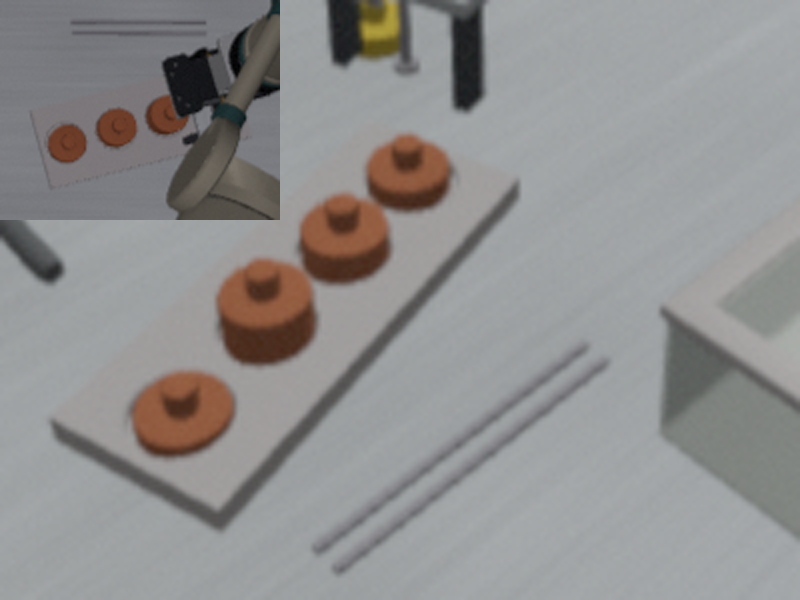

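The picture shows the lowest weight at (182,412) sitting tilted, not fully home. I'll park the gauge upright where it stood, reseat that weight, and then redo all the checks.

```bash
cat >> task.py <<'E'
GP=np.array([.6059,.2627]); GY=-.2289+np.pi/2
E
python3 - <<'E'
from task import *
q=telemetry.current_ee_pos(); r.move_l([q[0],q[1],.30],vel=.2)
go(*GP,.25,GY); r.move_l([*GP,.162],vel=.15); print(r.move_l([*GP,.1555],vel=.03,guard=4),telemetry.current_ee_pos())
gripper_to(.045); r.move_l([*GP,.24],vel=.15)
a=snap('scene'); b=snap('top')
for c,I in(('scene',a),('top',b)):
  for k,i in(('weight_tallest',2),('weight_tall',1),('weight_low',0),('weight_lowest',3)):
    h=hole(i)+OFF; m=brown(I,c,h,10)
    if m is None: print(k,c,None); continue
    p,f=fit(M[k],{c:m},[*h,.012,0],yaw=False); print(k,c,((p[:2]-h)*1e3).round(1),round(f,2))
o=np.zeros((600,800,3),np.uint8)
o[:300,:400]=cv2.resize(a[275:350,150:250],None,fx=4,fy=4,interpolation=2)
o[:,400:]=cv2.resize(b[150:225,370:420],None,fx=8,fy=8,interpolation=2)
o[300:,:400]=cv2.resize(b[150:240,300:420],(400,300),interpolation=2)
cv2.imwrite('pics/s7.png',o[...,::-1]); print(telemetry.current_t())
E
```

```text
True [0.60695815 0.26361426 0.15616172]
weight_tallest scene [-4.6  3.6] 0.2
weight_tall scene None
weight_low scene None
weight_lowest scene [-3.8  2.4] 0.23
weight_tallest top [ 0.5 -1.1] 0.14
weight_tall top [1.  0.3] 0.14
weight_low top [-2.2 -2.1] 0.12
weight_lowest top [ 1.8 -0.7] 0.14
70.0833
```

View pics/s7.png

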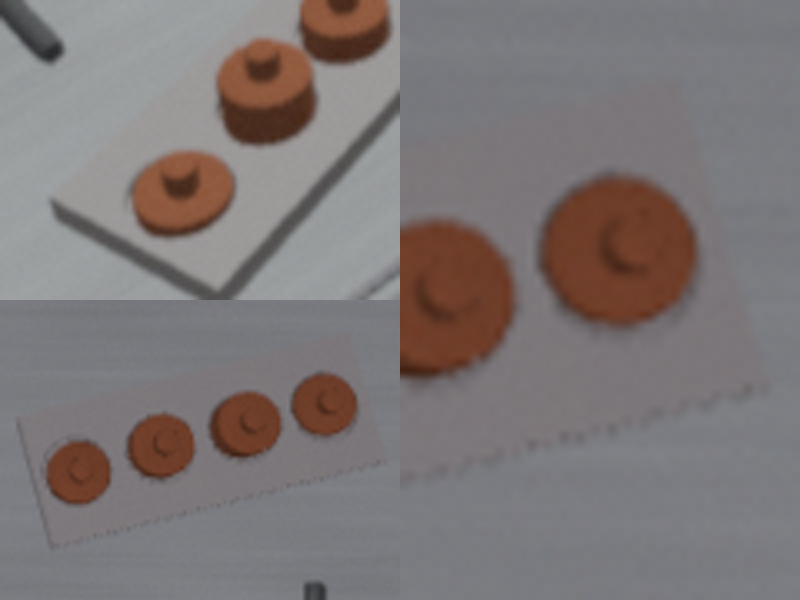

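The crops show the lowest weight tilted, with its right side high in the scene view. I'll take it out, set it on the table, regrasp it cleanly, reinsert it, and tap the knob tops to verify heights.

```bash
sed -i 's/if z<zs+.004: break/if z<zs+.0005: break/; s/hit=r.move_l(\[\*p,zs-.001\],vel=.04,guard=5)/hit=r.move_l([*p,zs-.001],vel=.04,guard=6)/' task.py
cat >> task.py <<'E'
def tap(k,i):
    h=hole(i)+OFF; z=.012+HT[k]+.02+.025; gripper_to(0,6); go(*h,z+.03,TR[2]); r.move_l([*h,z+.006],vel=.15)
    hit=r.move_l([*h,z-.003],vel=.02,guard=8); print('tap',k,hit,'dz mm',round((telemetry.current_ee_pos()[2]-z)*1e3,2)); r.move_l([*h,z+.05],vel=.2)
E
python3 - <<'E'
from task import *
h=hole(3)+OFF+[.001,-.0005]; zt=.014+.028; z=zt+.012+.007; t=TR[2]; P=np.array([.447,.180])
gripper_to(.05,8); go(*h,z+.15,t); r.move_l([*h,z],vel=.15,guard=8)
gripper_to(0,5); gripper_to(.05); go(*h,z,t+np.pi/2); gripper_to(0,30); print(telemetry.current_opening(),telemetry.current_t())
r.move_l([*h,z+.1],vel=.15)
go(*P,zt+.08,t); r.move_l([*P,zt+.014],vel=.15); print(r.move_l([*P,zt-.002],vel=.04,guard=4),telemetry.current_ee_pos()[2]-zt)
gripper_to(.05); q=telemetry.current_ee_pos(); r.move_l([*P,zt+.06],vel=.2)
pick('weight_lowest',P,t)
insert(zt,3,OFF)
tap('weight_lowest',3); tap('weight_low',0)
r.move_to([.40,.15,.25],down(.8))
a=snap('scene'); b=snap('top')
o=np.zeros((600,800,3),np.uint8)
o[:300]=cv2.resize(a[245:350,150:290],(800,600),interpolation=2)[:300]; o=cv2.resize(a[235:350,150:303],(800,600),interpolation=2); o[:200,:267]=cv2.resize(b[150:240,300:420],(267,200),interpolation=2)
cv2.imwrite('pics/s8.png',o[...,::-1]); print(telemetry.current_t())
E
```

```text
0.02058822016331147 76.8667
True 0.005732369088101388
opening 0.0215214881155705
opening 0.0214 force 29.999969601631165 t 87.2833
try [0 0] True dz mm -1.0 F [ 0.7 -1.2  2.9]
t 92.3667
tap weight_lowest True dz mm 0.3
tap weight_low True dz mm 0.27
98.125
```

View pics/s8.png

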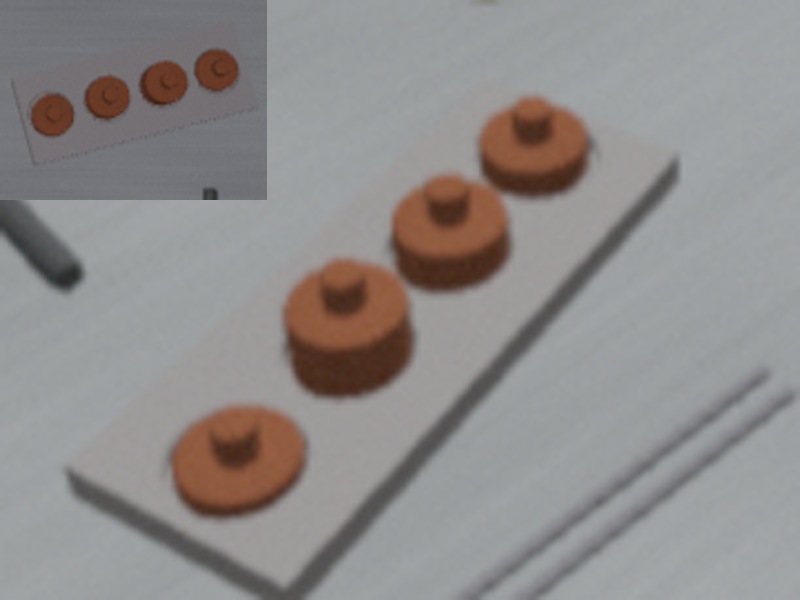

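The knob taps read 0.3 mm for both the lowest and the low weight, so both are home. The slanted ellipse at (237,460) is only perspective. I'll redo all four checks.

```bash
python3 - <<'E'
from task import *
d=models.mark_of('gauge','top'); print([(x['score'],np.round(x['at'],3)) for x in d][:2])
gripper_to(.045,25); go(*GP,.25,GY)
if r.move_l([*GP,.156],vel=.12,guard=8): print('CONTACT',telemetry.current_ee_pos())
gripper_to(0,25); print(telemetry.current_opening())
r.move_l([*GP,.30],vel=.15); print(telemetry.current_wrist_force())
go(*(hole(2)+OFF),.28,TR[2])
for i in(2,1,0,3): check(i,lift=.09,fn='c%d.png'%i)
h=hole(3)+OFF; r.move_l([*h,.32],vel=.2)
o=np.vstack([np.hstack([cv2.resize(cv2.imread('pics/c%d.png'%i)[190:350,150:350],(400,300)) for i in j]) for j in((2,1),(0,3))])
cv2.imwrite('pics/c.png',o)
E
```

```text
[(0.67, array([0.607, 0.267, 0.002]))]
0.009942129522320093
[-0.83992906  0.20984276 -3.53336602]
hole 2 dz mm 0.02 xy [ 0.6 -0.7] F [ 0.2 -0.6  5.9] T [-0.13  0.02 -0.03] op 0.0094 t 108.1
hole 1 dz mm -0.11 xy [ 0.2 -0.3] F [-0.3  0.5  5.8] T [-0.04  0.    0.03] op 0.0094 t 112.675
hole 0 dz mm -0.15 xy [-0.4 -0.2] F [-1.2 -0.9  4.6] T [-0.02  0.03 -0.02] op 0.0096 t 117.25
hole 3 dz mm -0.07 xy [-0.7  0. ] F [-0.8 -0.6  6.4] T [0.11 0.18 0.03] op 0.0099 t 122.3667
```

View pics/c.png

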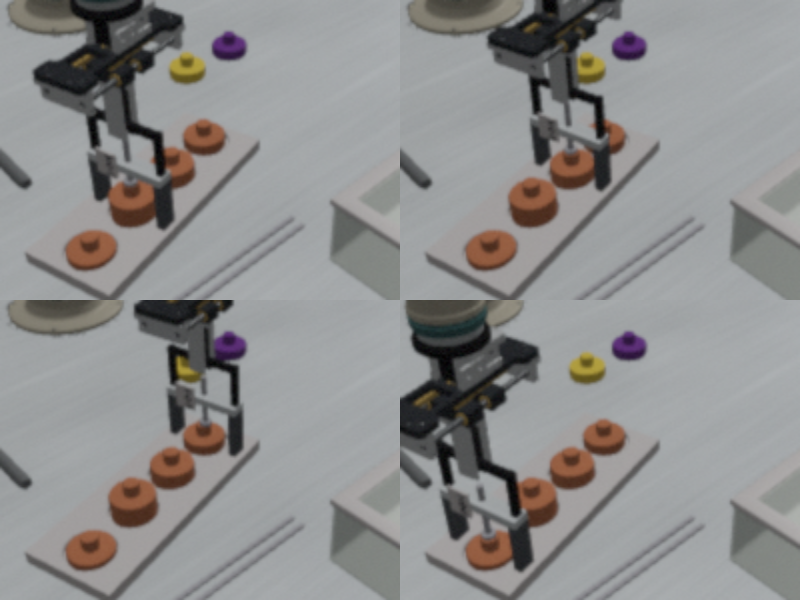

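All four checks look right: legs on the tray, foot on each knob, and heights within 0.15 mm. Next I'll bring the handle over the prongs.

```bash
cat >> task.py <<'E'
HS=np.array([.5145,.4210]); HYAW=.83; HD=np.array([np.cos(HYAW),np.sin(HYAW)])
E
python3 - <<'E'
from task import *
go(*(HS-.16*HD),.30,HYAW+np.pi/2); r.move_l([*(HS-.16*HD),.253],vel=.15)
print(r.move_l([*(HS-.07*HD),.253],vel=.1,guard=6)); 
print(r.move_l([*HS,.253],vel=.06,guard=5),telemetry.current_ee_pos(),telemetry.current_t())
a=snap('scene'); b=snap('top')
for t in('handle','hook_seat'):
    for c in('scene','top'): print(t,c,[(round(x['score'],2),np.round(x['at'],3)) for x in models.mark_of(t,c)][:2])
o=np.zeros((600,800,3),np.uint8); o[:,:450]=cv2.resize(a[110:230,320:410],(450,600),interpolation=2); o[:350,450:]=cv2.resize(b[140:240,90:190],(350,350),interpolation=2)
cv2.imwrite('pics/k1.png',o[...,::-1])
E
```

```text
False
False [0.51420917 0.42071878 0.25311029] 128.775
handle scene [(0.92, array([0.516, 0.42 , 0.246])), (0.25, array([0.512, 0.42 , 0.097]))]
handle top [(0.87, array([0.515, 0.422, 0.246])), (0.47, array([ 0.272, -0.321, -0.001]))]
hook_seat scene [(0.59, array([0.517, 0.421, 0.205]))]
hook_seat top [(0.76, array([0.518, 0.42 , 0.212])), (0.69, array([ 0.538, -0.18 ,  0.016]))]
```

View pics/k1.png

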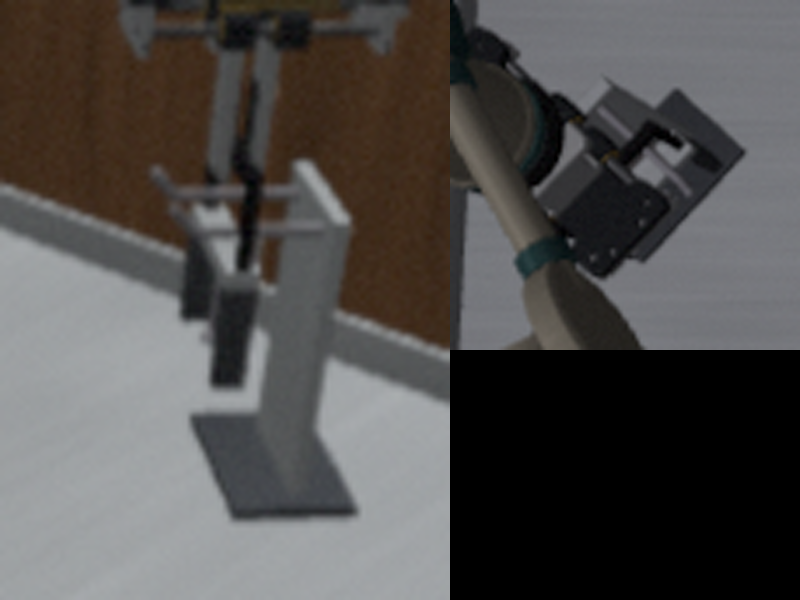

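The crops show the bar between the tips and the plate, with both prongs through the opening, from (160,185) to (330,230). I'll lower and release it.

```bash
python3 - <<'E'
from task import *
hit=r.move_l([*HS,.225],vel=.06,guard=3); print(hit,telemetry.current_ee_pos()[2])
if not hit: print(r.move_l([*HS,.216],vel=.02,guard=3),telemetry.current_ee_pos()[2],telemetry.current_wrist_force())
r.hold(.3); gripper_to(.03); r.hold(.5); print(telemetry.current_wrist_force())
r.move_l([*HS,.33],vel=.1); r.move_to([.35,-.05,.35],down(.8)); r.hold(1.)
a=snap('scene'); b=snap('top')
for c in('scene','top'): print(c,[(round(x['score'],2),np.round(x['at'],3)) for x in models.mark_of('handle',c)][:2])
for k,i in(('weight_tallest',2),('weight_tall',1),('weight_low',0),('weight_lowest',3)):
    m=brown(b,'top',hole(i)+OFF,10); print(k,None if m is None else ((fit(M[k],{'top':m},[*(hole(i)+OFF),.012,0],yaw=False)[0][:2]-hole(i)-OFF)*1e3).round(1))
o=np.zeros((600,800,3),np.uint8); o[:,:450]=cv2.resize(a[110:230,320:410],(450,600),interpolation=2); o[:350,450:]=cv2.resize(b[140:240,90:190],(350,350),interpolation=2); o[350:,450:]=cv2.resize(a[200:343,140:340],(350,250),interpolation=2)
cv2.imwrite('pics/k2.png',o[...,::-1]); print(telemetry.current_t())
E
```

```text
False 0.22470058068253657
True 0.22073226947104324 [-0.24804519 -0.88412178  3.91555938]
[0.57566015 0.02775125 0.32225967]
scene [(0.97, array([0.515, 0.422, 0.211])), (0.66, array([0.519, 0.419, 0.003]))]
top [(0.55, array([0.513, 0.421, 0.214]))]
weight_tallest [ 0.5 -1.1]
weight_tall [1.  0.3]
weight_low [-2.2 -2.1]
weight_lowest [ 1.6 -0.7]
135.65
```

View pics/k2.png

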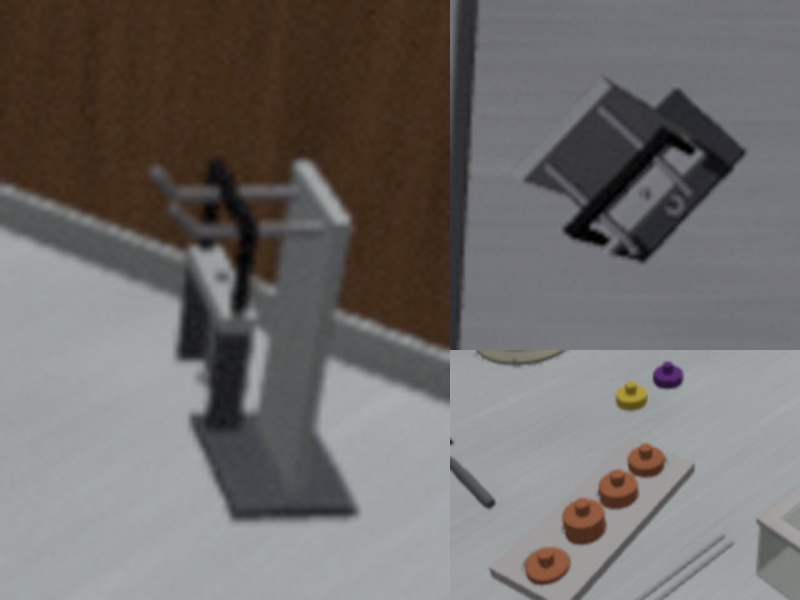

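The picture shows the gauge hanging by its handle on both prongs, the weights in their pockets, and the bystanders untouched. I'll hand in the job.

```bash
python3 -c "
from plant import r
print(r.sign_off())"
```

```text
the job is handed in; nothing more can be done
None
```

The job is handed in at about 136 s of robot time: all four brown weights are seated in the tray, each was checked with the gauge from tallest to lowest (after I re-seated the lowest as a precaution and repeated every check), and the gauge hangs by its handle on both prongs.

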